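# Gauge the trough of an ingot mould, then pass it or send it back

## Task

Check the pouring trough of the iron ingot mould with the dial depth gauge: take the gauge from its rest, put its probe into the trough and press gently, with some 10 to 15 N, until the base bears flat on the mould, and hold it there for a second so that the drag hand keeps the reading. Stand the gauge back on its rest with that reading unspoilt. If the trough is 10 mm deep or more, lay the mould flat in the middle of the white soldering board, ready for pouring; if it is shallower, lay it flat in the low wooden tray to go back to the mill. Leave the other things on the bench where they are.

Things in the scene. Friction and masses are not known exactly. Their poses are not given: they have to be found in the camera images.
- gauge: Dial depth gauge, 0.18 kg. Origin: centre of the flat underside of its steel base bar (26 x 62 x 8 mm along its x, y, z). Above it an aluminium grip block 22 x 24 mm in x, y from z = 8 to 56 mm (top bush to 60). A 42 mm dial stands out on the -x side (x -57 to -15 mm, z 27 to 68 mm), facing -x and up. z up when it stands. Grip the block across y at z about 36 mm.
- probe (a joint): Push-in of the sprung probe into the gauge now, m: 0 = fully out (round tip 4.8 mm thick, 16 mm below the base underside, on the gauge's z axis), 0.016 = flush. Spring 2.1 N when out to 4.5 N when flush, 0.7 N more while it moves the drag hand, so the base lifts unless pressed; a force well above that (8 N in all) means that the base bears. Dark hand of the dial, 20 degrees clockwise per mm.
- slip (a joint): Push-in kept by the drag hand (broad brass hand of the dial, same 20 degrees clockwise per mm from where it starts), m: the largest value of the probe joint so far; starts at 0, friction 0.7 N keeps it, it never goes back by itself. After the base has sat flat over a trough, trough depth = 0.016 - this value. Pushing the probe against the mould's top face or the bench spoils it.
- mould: Loose cast iron ingot mould, a dark bar 80 x 36 mm (x, y), about 0.44 kg, on a recessed foot. Castings differ: the top face lies 22.5 to 25.5 mm above the underside. A half-round lug, 8 mm long, up to 12 mm high, at each x end. Origin: centre of the underside, z up. In the top face, centred, a trough 50 mm long (x), 9 mm wide (y), upright sides, flat bottom 7 to 13 mm down. Grip across y.
- rest: Fixed wooden rest of the gauge, foot 64 x 80 mm. Origin: centre of the underside. Two rails along its x, tops at z = 32 mm, from y = 14 to 38 mm on either side, 56 mm long; between them a slot 28 mm wide and 22 mm deep in which the probe hangs free. The gauge stands on both rails, its y axis along the rest's y, dial to -x.
- board: Fixed white soldering board, a plain slab 130 x 84 x 14 mm (x, y, z). Origin: centre of the underside; top at z = 14 mm.
- tray: Fixed low open wooden tray, 126 x 104 mm outside (x, y), rim 20 mm high, walls 7 mm, floor top at z = 5 mm (inside 112 x 90 mm). Origin: centre of the underside.
- solder_pot: Bystander: small pot, 48 mm across, 26 mm high; origin under its centre.
- loupe: Bystander: folded loupe, 24 x 59 x 15 mm, origin under its centre.
- ring_clamp: Bystander: wooden hand clamp, 28 x 130 x 24 mm, origin under its centre.
- pointer_mark (a point): Point on the probe's stem inside the gauge; it moves with the probe.
- drag_mark (a point): Point on the friction slide of the drag hand inside the gauge; it coincides with pointer_mark when the drag hand and the pointer agree, and stays behind when the probe springs out again.

How it is judged:
By the outcome, as a careful person would: the job done as asked, in the order asked, and still so for the second after the job is handed in, with the robot touching nothing.
It also fails if it takes over 67 s, if anything falls off the work surface, if the arm or the gripper's body presses on something with over 40 N, if the wrist force passes 120 N, or if a joint passes its speed limit or range.

## Robot

A 7-joint arm with a two-finger parallel gripper is mounted at the origin on a cart in front of the work surface, level with it; the furniture and walls round the work are solid. World frame = base frame: x ahead of the robot, y to its left, z up, the work surface at z = 0. Lengths are in m, angles in rad, forces in N, time in s.
With the tool pointing down it reaches from about 0.4 to 0.875 m from the base axis. Payload 19.3 kg.
Tool frame: the origin (TCP) lies at the very end of the fingers, on their centre line; the grasp point (between the pads) lies 19 mm behind it; z points along the fingers, y is the line along which they close (so a half turn about z gives the same grasp; the last joint's range is limited). The gripper opens to 85 mm and grips with 20 to 120 N. Pads are 22 mm wide; open, the fingers measure 114 mm over their backs; the gripper's body (76 mm by 85 mm) begins 54 mm behind the grasp point. The pads swing forward as they close: fully open they stand 13 mm farther back than shut.
Start: joints at [1.22, 0.521, -0.036, 1.599, 0.021, 1.021, -0.113], TCP at [0.173, -0.601, 0.201] pointing down, gripper open.
Joint ranges: [-2.91, 2.91], [-0.3, 2.13], [-1.5, 1.42], [0.17, 2.43], [-1.26, 4.41], [0.16, 1.93], [-2.52, 2.52]. Speed limits (rad/s): [1.89, 1.89, 2.39, 2.39, 3.01, 3.01, 3.01].

## Interface

Orientations are given as [roll, pitch, yaw] about the fixed x, y, z axes, in that order (R = Rz(yaw) Ry(pitch) Rx(roll)).
In Python, from workcell import bot gives the robot as it stands.
- The arm moves only by the shell command python3 -m crank 'ROWS' [FORCE]. ROWS is a JSON object of lists of equal length, an entry for each row: "travel": the shift along the world's x, y, z in cm, a list of three; "turn": the turn, a rotation vector about the world's x, y, z in degrees, a list of three; "gripper": the closure, from 0 (fully open) to 1 (shut). A call has exactly 5 rows; each row is the pose to reach, as a shift and turn from the pose commanded when the call began; what a row does not reach only later rows make up. A row lasts 1/10 s, in which the tool goes at most 50 mm and 8.59 degrees, less where a joint would pass 70% of its speed; a pose out of reach is approached as far as the arm can. A call with a gripper value outside its range is refused whole. The fingers move at their own pace and stop on an object; FORCE is the grip in N (left out, the last holds). Time passes only in rows, so rows that repeat a pose let the fingers close, or fill a call up. It gives the time, the measured TCP pose, the force, the opening and the grip force at its end, in the units of the state.
- bot.observe(): the state, without advancing time (a new reading comes with each control period).
- bot.grab_frame(name): name is "scene" or "top" or "wrist"; returns a dict with "pixels" (420x560x3 uint8, red, green, blue), "fx", "fy", "cx", "cy" (pixels), "dist" ([k1, k2, p1, p2, k3] as OpenCV has them; the pictures are not rectified), "extrinsics" (4x4, takes a point from world to camera coordinates). Camera axes: x right, y down, z forward; pixel columns grow to the right and rows downward; lengths in m; the calibration is good to about 2 mm. A picture is of the moment at which its call begins. There is no depth.
- bot.job_done(): hands the job in; it is judged then, once.
The state is a dict: "clock": time; "qpos": joint angles; "qd": joint speeds; "joint_efforts": joint torques, N m; "position": TCP position; "tool_rot": TCP orientation; "force": force on the tool from outside, world axes, zero at the start; "moment": the same for the moment, N m; "grip_width": finger opening in m; "finger_force": force on a finger pad.
Only numpy, scipy, OpenCV 4.12 (cv2) and the standard library are available. Lean on these libraries where they do the work, as an engineer would, in place of code of your own. Each camera call takes 0.05 s, during which the arm holds its last target. There are 200 camera calls.

## Working session

There is one attempt and no reset: what is moved stays moved. The work goes in short steps, Python scripts to look and compute and a shell command to move; the robot and the scene stay as the last step left them, time stands still between calls to the robot, and variables do not carry over. Pictures are saved under pics/ and viewed, at most 10 in all, crops included, and the job is handed in when it is done.

```bash
mkdir -p pics; ls; cat > h.py <<'E'
import numpy as np, cv2
from workcell import bot
def snap(cam,fn):
    f=bot.grab_frame(cam); np.savez(f'pics/{fn}.npz',**{k:np.array(v) for k,v in f.items()})
    cv2.imwrite(f'pics/{fn}.png',f['pixels'][:,:,::-1]); return f
def load(fn): return dict(np.load(f'pics/{fn}.npz'))
def KD(f): return np.array([[f['fx'],0,f['cx']],[0,f['fy'],f['cy']],[0,0,1]],float),np.array(f['dist'],float)
def toworld(f,uv,z):
    K,d=KD(f);E=np.array(f['extrinsics']);R=E[:3,:3];c=-R.T@E[:3,3]
    n=cv2.undistortPoints(np.array(uv,float).reshape(-1,1,2),K,d)[:,0]
    r=np.c_[n,np.ones(len(n))]@R
    return c+r*((z-c[2])/r[:,2])[:,None]
def topix(f,P):
    K,d=KD(f);E=np.array(f['extrinsics'])
    return cv2.projectPoints(np.array(P,float).reshape(-1,1,3),cv2.Rodrigues(E[:3,:3])[0],E[:3,3],K,d)[0][:,0]
E
python3 - <<'E'
from h import *
for c in("top","scene"):
    f=snap(c,c+"0");E=np.array(f['extrinsics']);print(c,-E[:3,:3].T@E[:3,3],f['fx'])
a=load("top0")['pixels'];b=load("scene0")['pixels']
cv2.imwrite('pics/top0b.png',cv2.resize(a[:,:,::-1],(800,600),interpolation=cv2.INTER_CUBIC))
print(bot.observe())
E
```

```text
pics
top [ 0.4509727  -0.11628107  0.9022428 ] 393.814740849954
scene [-0.06797686  0.26094167  0.52859694] 379.881403087943
{'clock': 0.1, 'qpos': array([ 1.21979514,  0.52198686, -0.03633103,  1.59990654,  0.02120497,
        1.02112161, -0.11278352]), 'qd': array([-0.00141565, -0.00183288,  0.00080851, -0.0011897 ,  0.00097761,
        0.00119617, -0.00063046]), 'joint_efforts': array([ 2.31528313e-03, -9.28487635e+01,  1.98310442e+00, -3.70533478e+01,
        1.80572947e-02,  5.42091730e-03,  4.87393481e-05]), 'position': array([ 0.17308129, -0.60022205,  0.20057897]), 'tool_rot': array([-3.14055812e+00,  7.46264060e-05,  2.80811643e-01]), 'force': array([ 0.47795514, -0.17227446, -0.19316934]), 'moment': array([-0.00629614, -0.03638462, -0.03151417]), 'finger_force': 0.0, 'grip_width': 0.08527213801756472}
```

View pics/top0b.png

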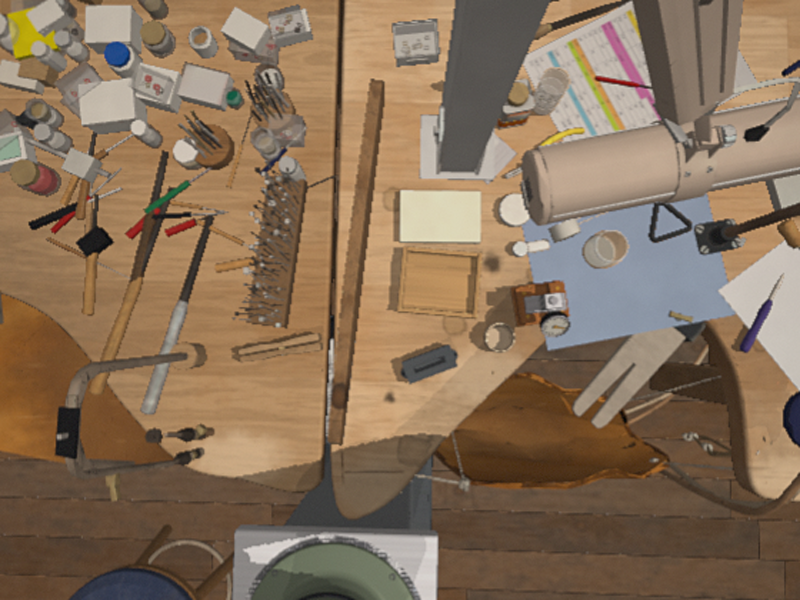

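View pics/scene0.png

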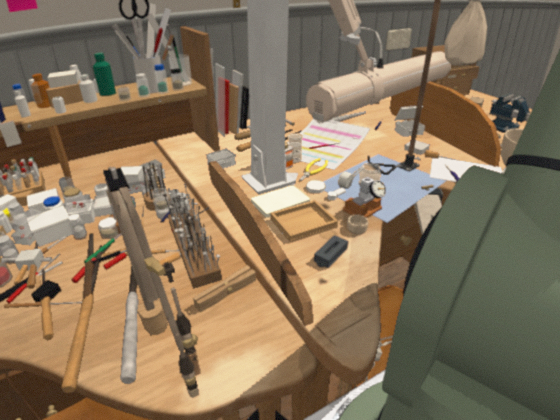

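Top picture: board at (440,216), tray (438,281), mould (428,363), pot (499,337), rest with gauge (542,305) with dial at (555,323). The lamp arm stands near them. I'll zoom in to measure.

```bash
python3 - <<'E'
from h import *
a=load("top0")['pixels'][122:276,270:410,::-1]
b=cv2.resize(a,None,fx=3.9,fy=3.9,interpolation=cv2.INTER_CUBIC)
cv2.imwrite('pics/crop1.png',b);print(b.shape)
f=load("top0");s=.7
def W(n,uv,z): print(n,toworld(f,np.array(uv)*s,z).round(4).tolist())
W('board',[(400,190),(481,191),(480,243),(400,243)],.014)
W('mould',[(428,363)],.024);W('origin',[(335,570)],0)
W('tray',[(404,247),(483,255),(476,317),(397,309)],.02)
W('dial',[(555,323)],.085);W('pot',[(499,337)],.026);W('lamp',[(470,170),(545,200)],.0)
E
```

```text
(601, 546, 3)
board [[0.6924, -0.0899, 0.014], [0.6927, -0.2195, 0.014], [0.6087, -0.2189, 0.014], [0.6065, -0.0917, 0.014]]
mould [[0.4175, -0.1396, 0.024]]
origin [[0.093, -0.0014, 0.0]]
tray [[0.5991, -0.0984, 0.02], [0.5886, -0.2231, 0.02], [0.4906, -0.2133, 0.02], [0.5006, -0.0895, 0.02]]
dial [[0.4814, -0.3197, 0.085]]
pot [[0.4601, -0.2485, 0.026]]
lamp [[0.7311, -0.2029, 0.0], [0.6832, -0.3244, 0.0]]
```

View pics/crop1.png

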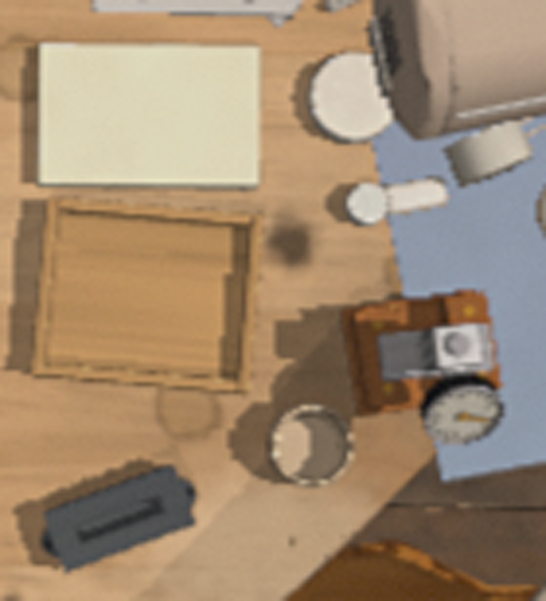

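Crop: board (150,115), tray (148,293), mould (118,516) with its trough rising to the right, pot (312,444), and the rest with its gauge block top at (458,345) and dial at (463,408). Next I'll get precise poses and the lamp's height.

```bash
python3 - <<'E'
from h import *
f=load("top0");g=load("scene0");s=.7
im=f['pixels'];hsv=cv2.cvtColor(im,cv2.COLOR_RGB2HSV)
# mould: dark, low sat, in window
c=lambda u,v:(270+u/3.9,122+v/3.9)
x0,y0,x1,y1=274,236,324,272
sub=im[y0:y1,x0:x1].astype(int)
m=((sub[:,:,0]-sub[:,:,2])<12)&(sub.max(2)<110)
n,l,st,ce=cv2.connectedComponentsWithStats(m.astype(np.uint8));k=1+np.argmax(st[1:,4]);print(st[k],ce[k])
ys,xs=np.where(l==k);P=toworld(f,np.c_[xs+x0,ys+y0],.022)
r=cv2.minAreaRect((P[:,:2]*1000).astype(np.float32));print('mould',r, P.mean(0))
C=[c(*p) for p in [(345,310),(485,292),(500,395),(362,415)]]
print('rest corners z.032',toworld(f,C,.032).round(4).tolist())
print('block top',toworld(f,[c(458,345)],.092).round(4),'dial',toworld(f,[c(463,406)],.082).round(4))
# triangulate lamp end and column
def ray(f,uv):
    E=f['extrinsics'];o=-E[:3,:3].T@E[:3,3];p=toworld(f,[uv],0)[0];return o,(p-o)/np.linalg.norm(p-o)
def tri(a,b):
    o1,d1=ray(f,a);o2,d2=ray(g,b);t=np.linalg.lstsq(np.c_[d1,-d2],o2-o1,rcond=None)[0];p=o1+d1*t[0];q=o2+d2*t[1];return ((p+q)/2).round(3),np.linalg.norm(p-q).round(4)
print('lamp end',tri((532*s,190*s),(318,103)),'dial',tri(c(463,406),(377,188)),'pot',tri(c(312,444),(357,222)),'mould',tri(c(118,516),(331,250)))
print('column foot',toworld(f,[(440*s,172*s),(490*s,172*s)],0).round(3).tolist())
E
```

```text
[  7   6  39  26 594] [26.02020202 18.25589226]
mould ((417.0994567871094, -140.3076171875), (35.102012634277344, 89.12394714355469), 21.76085090637207) [ 0.41714388 -0.14054464  0.022     ]
rest corners z.032 [[0.5363, -0.267, 0.032], [0.5481, -0.3456, 0.032], [0.49, -0.354, 0.032], [0.4771, -0.277, 0.032]]
block top [[ 0.5131 -0.3158  0.092 ]] dial [[ 0.4815 -0.3209  0.082 ]]
lamp end (array([ 0.631, -0.25 ,  0.251]), np.float64(0.0038)) dial (array([ 0.482, -0.322,  0.076]), np.float64(0.0009)) pot (array([ 0.461, -0.251,  0.017]), np.float64(0.0011)) mould (array([ 0.416, -0.142,  0.012]), np.float64(0.001))
column foot [[0.727, -0.154, 0.0], [0.728, -0.235, 0.0]]
```

```bash
python3 -m crank '{"travel":[[3,2.6,0.5],[6.5,5.6,1],[10,8.6,1.5],[13.5,11.6,2],[16.5,14.2,2]],"turn":[[0,0,-1.5],[0,0,-3],[0,0,-4.5],[0,0,-6],[0,0,-7.6]],"gripper":[0,0,0,0,0]}' 40; python3 -m crank '{"travel":[[3.5,3,0],[7,6,0],[10.5,9,0],[14,12,0],[16.9,14.4,0]],"turn":[[0,0,0],[0,0,0],[0,0,0],[0,0,0],[0,0,0]],"gripper":[0,0,0,0,0]}'; python3 - <<'E'
from h import *
f=snap("wrist","w1");o=bot.observe();print(o['position'],o['tool_rot'],o['force'],o['qpos'],np.array(f['extrinsics']).round(3).tolist())
E
```

```text
clock: 0.6
position: [0.34, -0.4568, 0.2216]
tool_rot: [3.141, -0.001, 0.148]
force: [0.4, -1.5, -0.2]
grip_width: 0.0855
finger_force: 0.0
clock: 1.1
position: [0.5089, -0.3122, 0.2209]
tool_rot: [-3.141, -0.0, 0.15]
force: [-0.5, -1.2, 0.5]
grip_width: 0.0856
finger_force: 0.0
[ 0.51342291 -0.30725803  0.22070631] [-3.13892937e+00 -2.41643035e-03  1.55150886e-01] [ 2.92834523  8.61308262 -0.93204916] [ 0.52160362  0.46036054 -0.11240565  1.64796595  0.0538309   1.03584047
 -1.02226067] [[0.149, -0.989, 0.0, -0.385], [-0.95, -0.143, 0.278, 0.398], [-0.274, -0.042, -0.961, 0.525], [0.0, 0.0, 0.0, 1.0]]
```

View pics/w1.png

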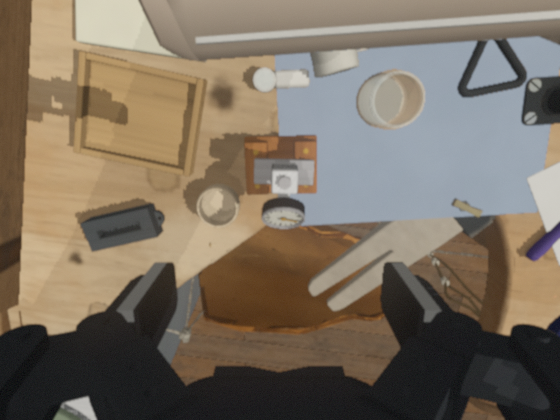

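Wrist view: the rest's footprint spans (246–317, 136–193), the block top is at (286,180), the dial at (284,213) and the mould at (122,227). The lamp tube is at the top edge. I'll compute refined poses.

```bash
python3 - <<'E'
from h import *
o=bot.observe();print(o['clock'],o['position'],o['tool_rot'],o['force'])
f=snap("wrist","w2");t=load("top0")
print('moved',np.abs(np.array(f['extrinsics'])-load('w1')['extrinsics']).max())
a=f['pixels'][120:245,75:330,::-1];cv2.imwrite('pics/crop2.png',cv2.resize(a,None,fx=3.1,fy=3.1,interpolation=cv2.INTER_CUBIC))
# mould fit in wrist image
im=f['pixels'];x0,y0,x1,y1=78,195,170,255
sub=im[y0:y1,x0:x1].astype(int);m=((sub[:,:,0]-sub[:,:,2])<12)&(sub.max(2)<110)
n,l,st,ce=cv2.connectedComponentsWithStats(m.astype(np.uint8));k=1+np.argmax(st[1:,4])
ys,xs=np.where(l==k);P=toworld(f,np.c_[xs+x0,ys+y0],.022)
print('mould',cv2.minAreaRect((P[:,:2]*1000).astype(np.float32)),P.mean(0))
E
```

```text
1.15 [ 0.51342291 -0.30725803  0.22070631] [-3.13892937e+00 -2.41643035e-03  1.55150886e-01] [ 2.92834523  8.61308262 -0.93204916]
moved 0.006016997811427893
mould ((421.4506530761719, -146.9570770263672), (38.10429382324219, 93.38777923583984), 21.876176834106445) [ 0.42111688 -0.14534815  0.022     ]
```

View pics/crop2.png

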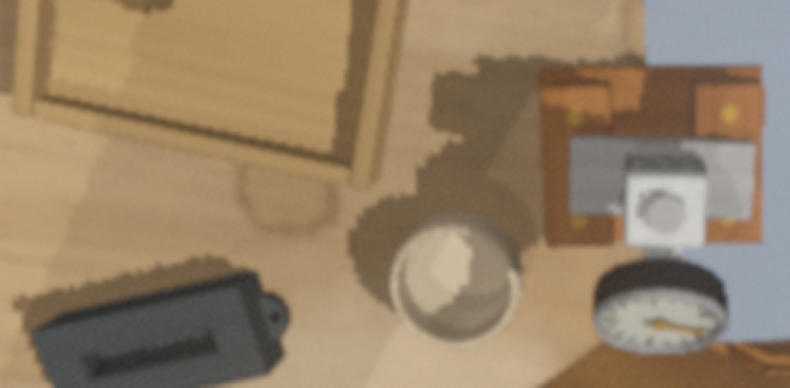

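```bash
python3 - <<'E'
from h import *
f=load('w2');o=bot.observe();print(o['position'],o['tool_rot'],o['force'])
c=lambda u,v:(75+u/3.1,120+v/3.1)
B=toworld(f,[c(*p) for p in [(570,137),(756,143),(752,221),(570,217)]],.040);print('base',B.round(4).tolist(),B.mean(0))
print(np.degrees(np.arctan2(-(B[0]-B[1])[0],(B[0]-B[1])[1])),np.linalg.norm(B[0]-B[1]),np.linalg.norm(B[1]-B[2]))
T=toworld(f,[c(*p) for p in [(625,170),(707,172),(705,247),(625,245)]],.088);print('blk',T.mean(0),np.linalg.norm(T[0]-T[1]),np.linalg.norm(T[1]-T[2]))
print('bush',toworld(f,[c(662,211)],.092))
R=toworld(f,[c(*p) for p in [(540,66),(763,66),(762,244),(544,245)]],.032);print('rest',R.round(4).tolist(),R.mean(0))
M=toworld(f,[c(*p) for p in [(87,365),(215,340)]],.024);print('trough',M.mean(0),np.degrees(np.arctan2(*(M[0]-M[1])[1::-1])),np.linalg.norm(M[0]-M[1]))
t=load('top0');c=lambda u,v:(270+u/3.9,122+v/3.9)
M=toworld(t,[c(*p) for p in [(79,535),(162,505)]],.024);print('trough',M.mean(0),np.degrees(np.arctan2(*(M[0]-M[1])[1::-1])),np.linalg.norm(M[0]-M[1]))
E
```

```text
[ 0.51104615 -0.30962566  0.22057059] [-3.13951561e+00 -1.30518956e-03  1.54908920e-01] [ 0.01776452 -0.03523481 -0.25126829]
base [[0.5232, -0.2848, 0.04], [0.5308, -0.3462, 0.04], [0.5044, -0.3499, 0.04], [0.4962, -0.2886, 0.04]] [ 0.51365161 -0.31739009  0.04      ]
7.057535710157634 0.06188540138798046 0.026688797739780903
blk [ 0.51472915 -0.31696988  0.088     ] 0.023771034973256458 0.022506347875048113
bush [[ 0.51484432 -0.31580626  0.092     ]]
rest [[0.5439, -0.2713, 0.032], [0.5554, -0.3448, 0.032], [0.495, -0.3561, 0.032], [0.4828, -0.2809, 0.032]] [ 0.51930628 -0.31327992  0.032     ]
trough [ 0.41757447 -0.14300661  0.024     ] 110.3952831961901 0.049321922713810105
trough [ 0.41488503 -0.14247525  0.024     ] 111.08070738393286 0.050114587763277915
```

```bash
python3 -m crank '{"travel":[[0.2,-0.4,-2],[0.35,-0.75,-5],[0.35,-0.75,-8],[0.35,-0.75,-10.5],[0.35,-0.75,-11.5]],"turn":[[0,0,-0.5],[0,0,-1.4],[0,0,-1.4],[0,0,-1.4],[0,0,-1.4]],"gripper":[0,0,0,0,0]}'; python3 -m crank '{"travel":[[0,0,-1.5],[0,0,-3],[0,0,-4.4],[0,0,-5.4],[0,0,-5.6]],"turn":[[0,0,0],[0,0,0],[0,0,0],[0,0,0],[0,0,0]],"gripper":[0,0,0,0,0]}'; python3 - <<'E'
from h import *
o=bot.observe();print(o['position'],o['tool_rot'],o['force'])
f=snap("wrist","w3")
cv2.imwrite('pics/w3b.png',cv2.resize(f['pixels'][150:,100:460,::-1],None,fx=2,fy=2,interpolation=cv2.INTER_CUBIC))
E
```

```text
clock: 1.7
position: [0.5093, -0.3215, 0.1037]
tool_rot: [-3.14, 0.003, 0.124]
force: [-0.7, 0.1, -0.0]
grip_width: 0.0857
finger_force: 0.0
clock: 2.2
position: [0.5102, -0.3218, 0.0489]
tool_rot: [-3.141, 0.001, 0.124]
force: [-0.1, -0.7, -0.1]
grip_width: 0.0852
finger_force: 0.0
[ 0.51023607 -0.32175728  0.04892919] [-3.14076640e+00  1.11720140e-03  1.23752181e-01] [-0.14275715 -0.65067317 -0.08908834]
```

View pics/w3b.png

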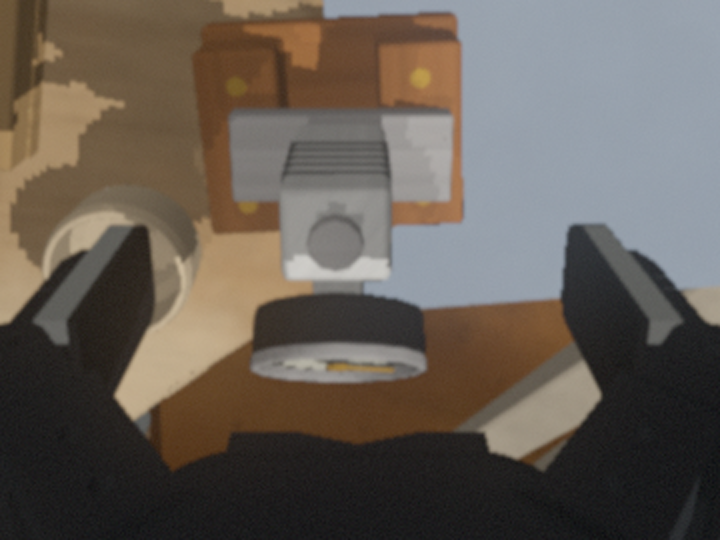

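Wrist view: the base bar spans (230–452, 110–202), parallel to the image, so the yaw is right. The block is at x≈336 against a finger midpoint of ≈357, so I need about 5 mm in +y. I'll check with the calibration.

```bash
python3 - <<'E'
from h import *
f=load('w3');o=bot.observe();print(o['position'],o['tool_rot'])
c=lambda u,v:(100+u/2,150+v/2)
B=toworld(f,[c(*p) for p in [(230,110),(453,111),(453,202),(231,202)]],.040);print('base',B.mean(0),np.linalg.norm(B[0]-B[1]),np.linalg.norm(B[1]-B[2]),np.degrees(np.arctan2(-(B[0]-B[1])[0],(B[0]-B[1])[1])))
print('bush',toworld(f,[c(335,244)],.092))
E
```

```text
[ 0.51040138 -0.32187311  0.04930235] [-3.14101838e+00  8.05215086e-04  1.23700220e-01]
base [ 0.5144312  -0.31681401  0.04      ] 0.06113712711289485 0.027040247688666193 6.831771912293516
bush [[ 0.51421343 -0.31653291  0.092     ]]
```

```bash
python3 -m crank '{"travel":[[0.2,0.25,0],[0.4,0.5,0],[0.4,0.5,0],[0.4,0.5,0],[0.4,0.5,0]],"turn":[[0,0,0],[0,0,0],[0,0,0],[0,0,0],[0,0,0]],"gripper":[0,0,0,0.4,1]}' 40;  python3 -m crank '{"travel":[[0,0,0],[0,0,0],[0,0,0],[0,0,0],[0,0,0]],"turn":[[0,0,0],[0,0,0],[0,0,0],[0,0,0],[0,0,0]],"gripper":[1,1,1,1,1]}' 60
```

```text
clock: 2.75
position: [0.5147, -0.3171, 0.0503]
tool_rot: [3.141, -0.0, 0.124]
force: [0.1, -0.0, 0.0]
grip_width: 0.059
finger_force: 0.0
clock: 3.25
position: [0.5147, -0.317, 0.0503]
tool_rot: [-3.142, -0.0, 0.124]
force: [-0.1, 3.0, 5.3]
grip_width: 0.0217
finger_force: 58.9
```

```bash
python3 -m crank '{"travel":[[0,0,0.7],[0,0,2.2],[0,0,4.2],[0,0,6.2],[0,0,7.5]],"turn":[[0,0,0],[0,0,0],[0,0,0],[0,0,0],[0,0,0]],"gripper":[1,1,1,1,1]}' 60;  python3 -m crank '{"travel":[[-1,1.5,0],[-2,3,0],[-3,5,0],[-4,7,0],[-5,9,0]],"turn":[[0,0,6],[0,0,14],[0,0,22],[0,0,30],[0,0,38]],"gripper":[1,1,1,1,1]}'; python3 -m crank '{"travel":[[-1,2,0],[-2,4,0],[-3,6,0],[-4,7.5,0],[-4.8,8.4,0]],"turn":[[0,0,8],[0,0,16],[0,0,24],[0,0,32],[0,0,40]],"gripper":[1,1,1,1,1]}'; python3 -m crank '{"travel":[[0,0,0],[0,0,0],[0,0,0],[0,0,0],[0,0,0]],"turn":[[0,0,8],[0,0,16],[0,0,22],[0,0,25.6],[0,0,25.6]],"gripper":[1,1,1,1,1]}'; python3 - <<'E'
from h import *
o=bot.observe();print(o['position'],o['tool_rot'],o['force'],o['qpos'])
f=snap("wrist","w4");snap("top","t4")
cv2.imwrite('pics/w4b.png',cv2.resize(f['pixels'][100:,60:500,::-1],None,fx=1.8,fy=1.8,interpolation=cv2.INTER_CUBIC))
E
```

```text
clock: 3.75
position: [0.5151, -0.3174, 0.1275]
tool_rot: [3.14, -0.002, 0.124]
force: [-1.0, -0.4, -2.8]
grip_width: 0.0219
finger_force: 59.2
clock: 4.25
position: [0.4642, -0.2264, 0.1257]
tool_rot: [3.141, 0.0, 0.793]
force: [0.9, 0.3, -2.1]
grip_width: 0.0218
finger_force: 59.2
clock: 4.75
position: [0.4162, -0.1421, 0.1257]
tool_rot: [3.141, 0.001, 1.492]
force: [-0.0, 0.1, -2.3]
grip_width: 0.0219
finger_force: 59.2
clock: 5.25
position: [0.4167, -0.1433, 0.1255]
tool_rot: [3.142, 0.001, 1.933]
force: [-0.1, -0.9, -1.4]
grip_width: 0.0217
finger_force: 59.2
[ 0.41668734 -0.14332718  0.12550153] [3.14154798e+00 5.76232501e-04 1.93255163e+00] [-0.11738096 -0.89397391 -1.39326703] [ 0.67835734  0.39857589 -0.59842883  2.11719768  0.33945835  0.71823194
  0.21926847]
```

View pics/w4b.png

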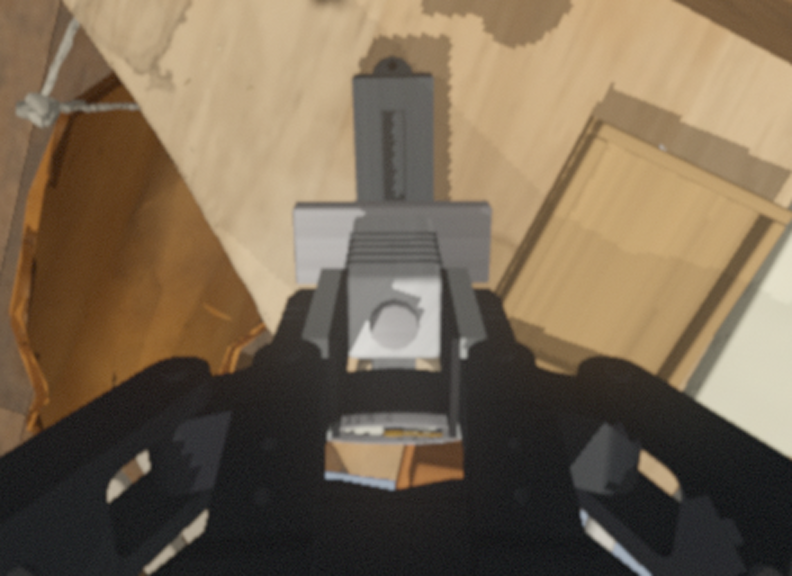

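Wrist view: the mould is upright under the gauge, its top edges at u≈354 to 433 and its far edge at v≈76. The trough runs u≈382–407 from v=110. I'll measure the lateral offset and angle in the tool frame.

```bash
python3 - <<'E'
from h import *
f=load('w4');o=bot.observe();p=o['position'];yaw=o['tool_rot'][2];print(p,o['tool_rot'])
g=cv2.cvtColor(f['pixels'],cv2.COLOR_RGB2GRAY).astype(int)
for v in (146,154,162,170,178,186,194,202): print(v,g[v,250:310].tolist())
ex=np.array([np.cos(yaw),np.sin(yaw)]);ey=np.array([-ex[1],ex[0]])
c=lambda u,v:(60+u/1.8,100+v/1.8)
for n,L in (('top',[(354,76),(433,76),(434,198),(356,198)]),('trough',[(382,110),(407,110),(407,198),(383,198)])):
  for z in(.0225,.0255):
    W=toworld(f,[c(*q) for q in L],z)[:,:2]-p[:2];print(n,z,np.c_[W@ex,W@ey].round(4).tolist())
B=toworld(f,[c(*q) for q in [(295,205),(490,205),(490,281),(296,281)]],p[2]-.0183+.008)[:,:2]-p[:2];print('base',np.c_[B@ex,B@ey].round(4).tolist())
E
```

```text
[ 0.41669196 -0.14324859  0.12536498] [3.14156414e+00 4.44772409e-04 1.92942976e+00]
146 [177, 175, 173, 172, 163, 139, 110, 100, 100, 101, 101, 102, 103, 100, 99, 100, 99, 102, 100, 101, 98, 99, 98, 98, 99, 99, 100, 99, 101, 100, 100, 97, 99, 98, 99, 99, 98, 98, 99, 96, 98, 98, 101, 102, 101, 99, 104, 103, 105, 106, 110, 113, 114, 115, 116, 115, 118, 120, 132, 150]
154 [171, 169, 169, 168, 161, 146, 117, 101, 100, 99, 100, 101, 102, 101, 102, 100, 99, 102, 100, 98, 99, 99, 96, 97, 98, 99, 98, 98, 99, 99, 99, 98, 99, 99, 99, 98, 97, 98, 98, 98, 96, 100, 98, 99, 99, 98, 99, 98, 101, 101, 102, 111, 115, 116, 114, 115, 118, 116, 122, 136]
162 [166, 164, 160, 157, 158, 151, 125, 104, 100, 100, 101, 102, 102, 101, 100, 100, 99, 99, 101, 98, 97, 90, 83, 76, 76, 78, 76, 77, 80, 87, 93, 93, 92, 88, 89, 94, 95, 96, 95, 99, 102, 99, 98, 99, 100, 98, 98, 98, 97, 97, 103, 109, 112, 114, 115, 114, 114, 113, 122, 143]
170 [159, 159, 161, 164, 162, 157, 133, 109, 99, 99, 100, 101, 100, 101, 102, 102, 99, 99, 101, 100, 97, 93, 83, 76, 70, 75, 71, 77, 86, 95, 99, 96, 96, 92, 89, 91, 95, 97, 97, 96, 9
[... 903 characters left out ...]
 [182, 180, 180, 179, 179, 178, 171, 150, 118, 101, 99, 99, 101, 103, 101, 101, 97, 99, 100, 98, 99, 95, 89, 81, 73, 73, 72, 73, 79, 92, 96, 96, 97, 95, 89, 91, 93, 94, 96, 94, 97, 96, 98, 97, 97, 98, 97, 96, 95, 95, 102, 109, 112, 112, 112, 113, 112, 112, 113, 122]
top 0.0225 [[0.042, 0.0169], [0.0422, -0.0178], [-0.0138, -0.0195], [-0.0139, 0.0167]]
top 0.0255 [[0.0424, 0.0167], [0.0425, -0.0176], [-0.0129, -0.0192], [-0.013, 0.0166]]
trough 0.0225 [[0.0271, 0.0046], [0.0271, -0.0065], [-0.0139, -0.0069], [-0.0139, 0.0042]]
trough 0.0255 [[0.0276, 0.0046], [0.0276, -0.0065], [-0.013, -0.0068], [-0.013, 0.0042]]
base [[0.0121, 0.03], [0.0123, -0.0304], [-0.0133, -0.0316], [-0.0135, 0.0307]]
```

```bash
python3 -m crank '{"travel":[[0,0.1,-1],[0,0.2,-2.5],[0,0.2,-4],[0,0.2,-5],[0,0.2,-5.5]],"turn":[[0,0,0.5],[0,0,0.5],[0,0,0.5],[0,0,0.5],[0,0,0.5]],"gripper":[1,1,1,1,1]}'; python3 -m crank '{"travel":[[0,0,0],[0,0,0],[0,0,0],[0,0,0],[0,0,0]],"turn":[[0,0,0],[0,0,0],[0,0,0],[0,0,0],[0,0,0]],"gripper":[1,1,1,1,1]}'; python3 - <<'E'
from h import *
o=bot.observe();p=o['position'];yaw=o['tool_rot'][2];print(p,o['tool_rot'],o['force'])
f=snap("wrist","w5")
g=cv2.cvtColor(f['pixels'],cv2.COLOR_RGB2GRAY).astype(int)
ex=np.array([np.cos(yaw),np.sin(yaw)]);ey=np.array([-ex[1],ex[0]])
# where do tool-frame points project
for n,z,L in (('top corners',.024,[(.04,.018),(.04,-.018),(.03,.018),(.03,-.018)]),('trough',.024,[(.025,.0045),(.025,-.0045),(.015,.0045),(.015,-.0045)])):
  print(n,topix(f,[[*(p[:2]+a*ex+b*ey),z] for a,b in L]).round(1).tolist())
cv2.imwrite('pics/w5b.png',cv2.resize(f['pixels'][60:260,180:380,::-1],None,fx=3,fy=3,interpolation=cv2.INTER_CUBIC))
E
```

```text
clock: 5.85
position: [0.4163, -0.1407, 0.069]
tool_rot: [-3.141, -0.001, 1.941]
force: [0.2, -0.7, -1.2]
grip_width: 0.0223
finger_force: 59.2
clock: 6.35
position: [0.4168, -0.1411, 0.0704]
tool_rot: [3.141, 0.0, 1.94]
force: [-0.7, 0.1, -1.5]
grip_width: 0.0219
finger_force: 59.2
[ 0.41681207 -0.14114792  0.07036348] [3.14126663e+00 4.09883199e-04 1.94035727e+00] [-0.69829371  0.11794411 -1.4965839 ]
top corners [[249.3, 155.1], [306.0, 155.1], [249.6, 170.7], [305.7, 170.7]]
trough [[270.7, 178.3], [284.6, 178.3], [270.8, 193.3], [284.5, 193.3]]
```

View pics/w5b.png

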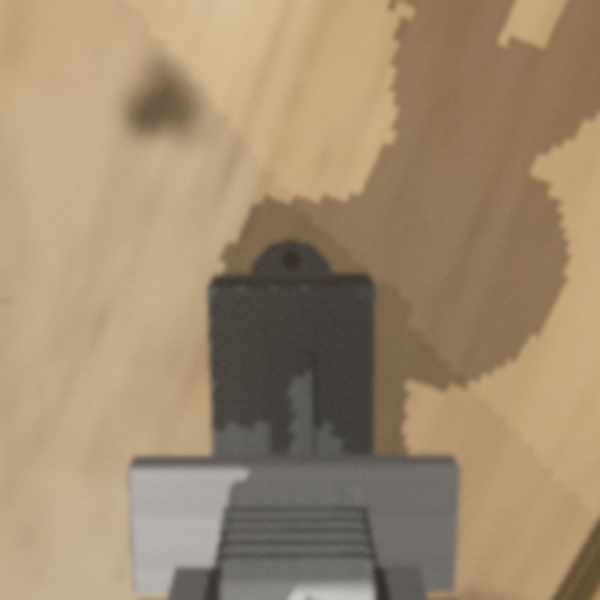

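Wrist view: the mould top spans u 210–374 (centre 292) and the bar spans 131–459 (centre 295). After perspective the lateral error is about 0.2 mm and the axes are aligned. Descending.

```bash
python3 -m crank '{"travel":[[0,0,-0.4],[0,0,-0.8],[0,0,-1.2],[0,0,-1.4],[0,0,-1.5]],"turn":[[0,0,0],[0,0,0],[0,0,0],[0,0,0],[0,0,0]],"gripper":[1,1,1,1,1]}'; python3 -m crank '{"travel":[[0,0,-0.1],[0,0,-0.2],[0,0,-0.3],[0,0,-0.4],[0,0,-0.5]],"turn":[[0,0,0],[0,0,0],[0,0,0],[0,0,0],[0,0,0]],"gripper":[1,1,1,1,1]}';
```

```text
clock: 6.9
position: [0.4165, -0.1409, 0.0547]
tool_rot: [-3.141, -0.0, 1.941]
force: [-0.2, -0.2, -1.0]
grip_width: 0.0216
finger_force: 59.2
clock: 7.4
position: [0.4167, -0.141, 0.05]
tool_rot: [3.142, 0.0, 1.941]
force: [0.1, -0.1, -3.0]
grip_width: 0.022
finger_force: 59.2
```

```bash
python3 -m crank '{"travel":[[0,0,-0.06],[0,0,-0.12],[0,0,-0.18],[0,0,-0.24],[0,0,-0.3]],"turn":[[0,0,0],[0,0,0],[0,0,0],[0,0,0],[0,0,0]],"gripper":[1,1,1,1,1]}'; python3 -m crank '{"travel":[[0,0,-0.04],[0,0,-0.08],[0,0,-0.12],[0,0,-0.16],[0,0,-0.2]],"turn":[[0,0,0],[0,0,0],[0,0,0],[0,0,0],[0,0,0]],"gripper":[1,1,1,1,1]}';
```

```text
clock: 7.9
position: [0.4167, -0.1411, 0.0471]
tool_rot: [3.142, 0.0, 1.94]
force: [-0.3, -0.6, -2.5]
grip_width: 0.0218
finger_force: 59.2
clock: 8.4
position: [0.4167, -0.141, 0.0451]
tool_rot: [3.142, 0.0, 1.941]
force: [1.1, 0.1, -2.9]
grip_width: 0.0219
finger_force: 59.2
```

```bash
python3 -m crank '{"travel":[[0,0,-0.03],[0,0,-0.06],[0,0,-0.09],[0,0,-0.12],[0,0,-0.15]],"turn":[[0,0,0],[0,0,0],[0,0,0],[0,0,0],[0,0,0]],"gripper":[1,1,1,1,1]}'; python3 -c "
from h import *
snap('scene','s6');o=bot.observe();print(o['force'],o['position'])"
```

```text
clock: 8.9
position: [0.4168, -0.141, 0.0436]
tool_rot: [3.141, 0.0, 1.941]
force: [0.4, 0.1, 1.4]
grip_width: 0.0218
finger_force: 59.6
[-0.19381905 -0.46271348  1.06549384] [ 0.41671816 -0.14103482  0.04358087]
```

```bash
python3 -m crank '{"travel":[[0,0,-0.03],[0,0,-0.06],[0,0,-0.09],[0,0,-0.12],[0,0,-0.12]],"turn":[[0,0,0],[0,0,0],[0,0,0],[0,0,0],[0,0,0]],"gripper":[1,1,1,1,1]}'; python3 -m crank '{"travel":[[0,0,-0.02],[0,0,-0.04],[0,0,-0.06],[0,0,-0.06],[0,0,-0.06]],"turn":[[0,0,0],[0,0,0],[0,0,0],[0,0,0],[0,0,0]],"gripper":[1,1,1,1,1]}'
```

```text
clock: 9.45
position: [0.4167, -0.141, 0.0424]
tool_rot: [3.142, 0.0, 1.941]
force: [-0.8, -0.7, 1.0]
grip_width: 0.0218
finger_force: 59.6
clock: 9.95
position: [0.4167, -0.141, 0.0418]
tool_rot: [-3.142, 0.0, 1.941]
force: [-0.3, -0.0, 0.6]
grip_width: 0.0217
finger_force: 59.6
```

```bash
python3 -m crank '{"travel":[[0,0,-0.02],[0,0,-0.04],[0,0,-0.05],[0,0,-0.05],[0,0,-0.05]],"turn":[[0,0,0],[0,0,0],[0,0,0],[0,0,0],[0,0,0]],"gripper":[1,1,1,1,1]}'; python3 -m crank '{"travel":[[0,0,-0.02],[0,0,-0.03],[0,0,-0.03],[0,0,-0.03],[0,0,-0.03]],"turn":[[0,0,0],[0,0,0],[0,0,0],[0,0,0],[0,0,0]],"gripper":[1,1,1,1,1]}'
```

```text
clock: 10.45
position: [0.4167, -0.141, 0.0413]
tool_rot: [-3.142, -0.0, 1.94]
force: [0.3, -0.4, 2.0]
grip_width: 0.0221
finger_force: 59.6
clock: 10.95
position: [0.4167, -0.141, 0.041]
tool_rot: [-3.142, 0.0, 1.941]
force: [-0.7, 0.7, 0.3]
grip_width: 0.0221
finger_force: 59.6
```

```bash
python3 -m crank '{"travel":[[0,0,-0.01],[0,0,-0.02],[0,0,-0.03],[0,0,-0.03],[0,0,-0.03]],"turn":[[0,0,0],[0,0,0],[0,0,0],[0,0,0],[0,0,0]],"gripper":[1,1,1,1,1]}'; python3 -m crank '{"travel":[[0,0,-0.01],[0,0,-0.02],[0,0,-0.03],[0,0,-0.03],[0,0,-0.03]],"turn":[[0,0,0],[0,0,0],[0,0,0],[0,0,0],[0,0,0]],"gripper":[1,1,1,1,1]}'; python3 -c "
from h import *
f=snap('top','t7');a=f['pixels'][225:285,270:340,::-1];g=snap('scene','s7');b=g['pixels'][215:275,300:370,::-1]
cv2.imwrite('pics/c7.png',cv2.resize(np.hstack([a,b]),None,fx=5.6,fy=5.6,interpolation=cv2.INTER_CUBIC))"
```

```text
clock: 11.45
position: [0.4167, -0.141, 0.0407]
tool_rot: [-3.142, 0.0, 1.941]
force: [-0.4, -0.3, 4.4]
grip_width: 0.022
finger_force: 60.0
clock: 11.95
position: [0.4167, -0.1411, 0.0406]
tool_rot: [3.142, 0.0, 1.941]
force: [-3.2, 0.3, 12.0]
grip_width: 0.0218
finger_force: 60.8
```

```bash
for i in 1 2 3; do python3 -m crank '{"travel":[[0,0,0],[0,0,0],[0,0,0],[0,0,0],[0,0,0]],"turn":[[0,0,0],[0,0,0],[0,0,0],[0,0,0],[0,0,0]],"gripper":[1,1,1,1,1]}' | grep -E 'clock|pos|rot|^force'; done; python3 -c "
from h import *
print(bot.observe()['moment'])"
```

```text
clock: 12.55
position: [0.4167, -0.1411, 0.0406]
tool_rot: [-3.142, 0.0, 1.941]
force: [-2.2, 0.0, 12.6]
clock: 13.05
position: [0.4167, -0.1411, 0.0406]
tool_rot: [-3.142, 0.0, 1.941]
force: [-2.0, -0.2, 12.0]
clock: 13.55
position: [0.4167, -0.1411, 0.0406]
tool_rot: [3.142, 0.0, 1.941]
force: [-2.5, -0.3, 11.6]
[ 0.09467778  0.58067849 -0.02203816]
```

```bash
python3 -m crank '{"travel":[[0,0,0.4],[0,0,1.5],[0,0,3.5],[0,0,6],[0,0,8.47]],"turn":[[0,0,0],[0,0,0],[0,0,0],[0,0,0],[0,0,0]],"gripper":[1,1,1,1,1]}';  python3 -m crank '{"travel":[[1,-2,0],[2,-3.6,0],[3,-5.4,0],[4,-7.2,0],[5,-9,0]],"turn":[[0,0,-6],[0,0,-14],[0,0,-22],[0,0,-30],[0,0,-38]],"gripper":[1,1,1,1,1]}'; python3 -m crank '{"travel":[[1,-1.8,0],[2,-3.6,0],[3,-5.4,0],[4,-7,0],[4.8,-8.6,0]],"turn":[[0,0,-8],[0,0,-16],[0,0,-24],[0,0,-32],[0,0,-40]],"gripper":[1,1,1,1,1]}'; python3 -m crank '{"travel":[[0,0,0],[0,0,0],[0,0,0],[0,0,0],[0,0,0]],"turn":[[0,0,-8],[0,0,-16],[0,0,-22],[0,0,-26.1],[0,0,-26.1]],"gripper":[1,1,1,1,1]}';  python3 -m crank '{"travel":[[0,0,-1],[0,0,-2.5],[0,0,-4],[0,0,-5],[0,0,-5.5]],"turn":[[0,0,0],[0,0,0],[0,0,0],[0,0,0],[0,0,0]],"gripper":[1,1,1,1,1]}'; python3 - <<'E'
from h import *
o=bot.observe();print(o['position'],o['tool_rot'],o['force'],o['qpos'])
f=snap("wrist","w8");t=snap("top","t8")
cv2.imwrite('pics/w8b.png',np.hstack([cv2.resize(f['pixels'][130:330,180:380,::-1],(400,400),interpolation=cv2.INTER_CUBIC),cv2.resize(t['pixels'][122:276,270:410,::-1],(400,400),interpolation=cv2.INTER_CUBIC)]))
E
```

```text
clock: 14.05
position: [0.4164, -0.1407, 0.1265]
tool_rot: [-3.141, -0.001, 1.941]
force: [0.0, -0.3, -1.5]
grip_width: 0.0219
finger_force: 59.2
clock: 14.55
position: [0.4669, -0.2316, 0.1257]
tool_rot: [-3.142, -0.001, 1.272]
force: [-0.5, -0.6, -1.7]
grip_width: 0.0219
finger_force: 59.2
clock: 15.05
position: [0.5151, -0.3173, 0.1257]
tool_rot: [-3.141, -0.001, 0.574]
force: [-0.2, 0.3, -2.3]
grip_width: 0.0221
finger_force: 59.2
clock: 15.55
position: [0.5147, -0.3165, 0.1256]
tool_rot: [-3.141, -0.0, 0.123]
force: [-0.2, 1.1, -2.3]
grip_width: 0.0216
finger_force: 59.3
clock: 16.05
position: [0.514, -0.3167, 0.0683]
tool_rot: [-3.14, 0.002, 0.124]
force: [0.8, -0.8, -0.8]
grip_width: 0.022
finger_force: 59.3
[ 0.51397319 -0.31666963  0.06830579] [-3.14026442e+00  1.67868691e-03  1.24018001e-01] [ 0.83939257 -0.80589444 -0.79194666] [ 0.51094746  0.65339721 -0.08260083  1.75824108  0.07453323  0.73511756
 -1.05691206]
```

View pics/w8b.png

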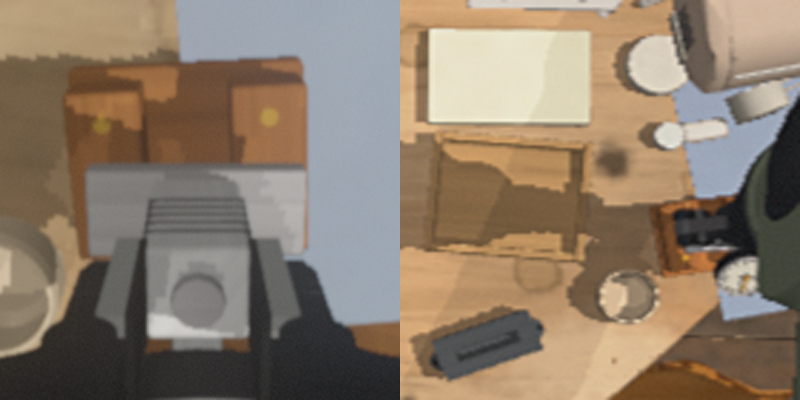

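Wrist and top views: the bar spans both rails with the slot (x≈145–230) centred under the block, and the mould is undisturbed. Setting down.

```bash
python3 -m crank '{"travel":[[0,0,-0.5],[0,0,-1],[0,0,-1.5],[0,0,-1.8],[0,0,-1.9]],"turn":[[0,0,0],[0,0,0],[0,0,0],[0,0,0],[0,0,0]],"gripper":[1,1,1,1,1]}';  python3 -m crank '{"travel":[[0,0,-0.05],[0,0,-0.1],[0,0,-0.1],[0,0,-0.1],[0,0,-0.1]],"turn":[[0,0,0],[0,0,0],[0,0,0],[0,0,0],[0,0,0]],"gripper":[1,1,1,1,1]}'
```

```text
clock: 16.65
position: [0.5145, -0.3169, 0.0507]
tool_rot: [-3.141, 0.0, 0.124]
force: [-0.2, -0.1, -2.1]
grip_width: 0.0224
finger_force: 59.3
clock: 17.15
position: [0.5149, -0.3169, 0.0504]
tool_rot: [3.142, -0.0, 0.124]
force: [-1.0, 2.8, 5.4]
grip_width: 0.0221
finger_force: 60.1
```

```bash
python3 -m crank '{"travel":[[0,0,0],[0,0,0],[0,0,0],[0,0,0],[0,0,0]],"turn":[[0,0,0],[0,0,0],[0,0,0],[0,0,0],[0,0,0]],"gripper":[0.6,0.4,0.2,0,0]}';  python3 -m crank '{"travel":[[0,0,0.3],[0,0,1],[0,0,3],[0,0,6],[0,0,9]],"turn":[[0,0,0],[0,0,0],[0,0,0],[0,0,0],[0,0,0]],"gripper":[0,0,0,0,0]}'; python3 -m crank '{"travel":[[-2,1,3],[-4,3,5],[-7,5,6],[-9,6,6.5],[-10,7,6.5]],"turn":[[0,0,0],[0,0,0],[0,0,0],[0,0,0],[0,0,0]],"gripper":[0,0,0,0,0]}';  python3 -m crank '{"travel":[[0,0,0],[0,0,0],[0,0,0],[0,0,0],[0,0,0]],"turn":[[0,0,8],[0,0,16],[0,0,20],[0,0,20],[0,0,20]],"gripper":[0,0,0,0,0]}'; python3 - <<'E'
from h import *
o=bot.observe();print(o['position'],o['tool_rot'])
f=snap("wrist","w9");t=snap("top","t9")
print(topix(f,[[.48,-.322,.08],[.417,-.142,.024]]),topix(t,[[.48,-.322,.08]]))
u,v=np.clip(topix(f,[[.49,-.322,.08]])[0].astype(int),45,None)
a=f['pixels'][v-45:v+45,u-45:u+45,::-1]
u2,v2=topix(t,[[.49,-.322,.08]])[0].astype(int);b=t['pixels'][v2-20:v2+20,u2-20:u2+20,::-1]
cv2.imwrite('pics/d9.png',np.hstack([cv2.resize(x,(400,400),interpolation=cv2.INTER_CUBIC) for x in(a,b)]))
E
```

```text
clock: 17.65
position: [0.5147, -0.3171, 0.0501]
tool_rot: [3.142, -0.0, 0.124]
force: [0.2, 0.4, 0.8]
grip_width: 0.0852
finger_force: 0.0
clock: 18.15
position: [0.5145, -0.3169, 0.1415]
tool_rot: [-3.141, 0.0, 0.124]
force: [0.6, -0.1, -1.6]
grip_width: 0.0855
finger_force: 0.0
clock: 18.65
position: [0.4134, -0.2468, 0.2066]
tool_rot: [3.14, -0.001, 0.123]
force: [1.7, -0.8, -0.2]
grip_width: 0.0857
finger_force: 0.0
clock: 19.15
position: [0.4146, -0.2471, 0.2054]
tool_rot: [3.141, -0.0, 0.47]
force: [0.1, -0.4, -0.1]
grip_width: 0.0854
finger_force: 0.0
[ 0.41464827 -0.24713125  0.20544457] [ 3.14125518e+00 -2.13370591e-04  4.70043670e-01]
[[389.27210027 161.28534169]
 [185.68055453 127.37743832]] [[389.00354727 226.89193914]]
```

View pics/d9.png

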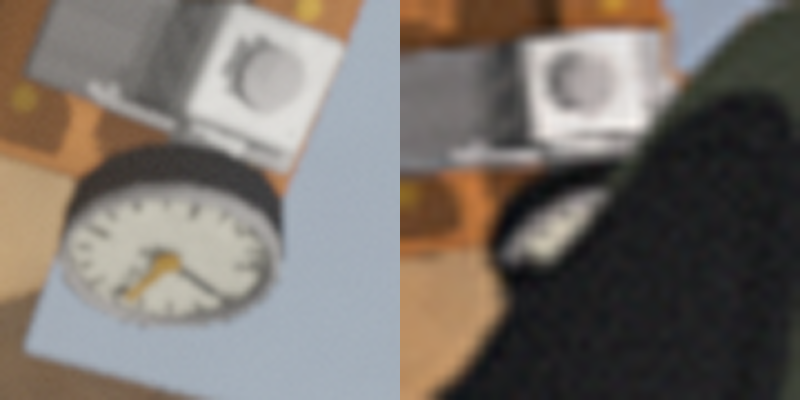

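Dial view: the dark hand is back at its zero (lower right), with the brass hand about 78° clockwise of it after correcting for foreshortening. That gives a push-in of about 3.9 mm, so a depth of about 12.1 mm, matching the force readings (contact 2.9 to 4.4 mm above bearing). At 10 mm or more, the mould goes to the board.

```bash
python3 -m crank '{"travel":[[0,2,0],[0,4,-1],[0,6,-2],[0.1,8,-3],[0.1,10,-4]],"turn":[[0,0,8],[0,0,16],[0,0,24],[0,0,32],[0,0,40]],"gripper":[0,0,0,0,0]}' | tail -5; python3 -m crank '{"travel":[[0.04,0.76,0],[0.04,0.76,-1],[0.04,0.76,-2],[0.04,0.76,-3],[0.04,0.76,-4]],"turn":[[0,0,8],[0,0,16],[0,0,24],[0,0,32],[0,0,40]],"gripper":[0,0,0,0,0]}'| tail -5; python3 -m crank '{"travel":[[0,0,-1],[0,0,-2],[0,0,-3],[0,0,-3.5],[0,0,-3.5]],"turn":[[0,0,4.3],[0,0,4.3],[0,0,4.3],[0,0,4.3],[0,0,4.3]],"gripper":[0,0,0,0,0]}'; python3 - <<'E'
from h import *
f=snap("wrist","w10");o=bot.observe();p=o['position'];yaw=o['tool_rot'][2]
ex=np.array([np.cos(yaw),np.sin(yaw)]);ey=np.array([-ex[1],ex[0]])
im=f['pixels'].astype(int);q=topix(f,[[*(p[:2]+a*ex+b*ey),.0225] for a,b in [(.045,.025),(-.03,-.025),(.02,.025),(.02,-.025)]]);print(q)
m=(((im[:,:,0]-im[:,:,2])<12)&(im.max(2)<120)).astype(np.uint8)
for a in (.0,.01,.02,.03,.036,):
  row=[]
  for b in np.arange(-.026,.0261,.0005):
    u,v=topix(f,[[*(p[:2]+a*ex+b*ey),.0225]])[0].round().astype(int); row.append(m[v,u])
  print(a,''.join(map(str,row)))
print(''.join(str(m[tuple(topix(f,[[*(p[:2]+a*ex+.01*ey),.0225]])[0].round().astype(int)[::-1])]) for a in np.arange(.03,.05,.0005)))
E
```

```text
position: [0.4157, -0.1462, 0.1648]
tool_rot: [3.141, -0.0, 1.175]
force: [0.6, -0.3, -0.1]
grip_width: 0.0854
finger_force: 0.0
position: [0.4161, -0.1394, 0.1248]
tool_rot: [3.142, 0.0, 1.873]
force: [0.7, -0.6, -0.6]
grip_width: 0.0854
finger_force: 0.0
clock: 20.75
position: [0.4158, -0.1392, 0.0895]
tool_rot: [-3.141, -0.001, 1.943]
force: [-0.2, -0.2, 0.4]
grip_width: 0.0856
finger_force: 0.0
[[241.70661266 143.85369799]
 [311.48784988 245.00814789]
 [242.76130508 179.49205213]
 [313.34864997 179.48293202]]
0.0 000000000000000000011111111111111111111111111111111111111111111111111111111111111111111000000000000000000
0.01 000000000000000000011111111111111111111111111111111111111111111111111111111111111111111100000000000000000
0.02 000000000000000000111111111111111111111111111111111111111111001111111111111111111111111000000000000000000
0.03 000000000000000000001111111111111111111111111111111111111111111111111111111111111111111100000000000000000
0.036 000000000000000000111111111111111111111111111111111111111111111111111111111111111111111100000000000000000
11111111111111111000000000000000000000000
```

```bash
python3 -m crank '{"travel":[[0.05,-0.15,-1.5],[0.05,-0.15,-3.5],[0.05,-0.15,-5.5],[0.05,-0.15,-7],[0.05,-0.15,-7.6]],"turn":[[0,0,0],[0,0,0],[0,0,0],[0,0,0],[0,0,0]],"gripper":[0,0,0,0,0]}'; python3 -m crank '{"travel":[[0,0,-0.3],[0,0,-0.6],[0,0,-0.9],[0,0,-0.9],[0,0,-0.9]],"turn":[[0,0,0],[0,0,0],[0,0,0],[0,0,0],[0,0,0]],"gripper":[0,0,0,0.3,0.5]}' 60; python3 -m crank '{"travel":[[0,0,0],[0,0,0],[0,0,0],[0,0,0],[0,0,0]],"turn":[[0,0,0],[0,0,0],[0,0,0],[0,0,0],[0,0,0]],"gripper":[1,1,1,1,1]}' 60
```

```text
clock: 21.3
position: [0.4163, -0.1408, 0.0134]
tool_rot: [-3.141, -0.0, 1.944]
force: [-0.1, -0.7, -0.1]
grip_width: 0.0853
finger_force: 0.0
clock: 21.8
position: [0.4167, -0.141, 0.0053]
tool_rot: [3.141, 0.0, 1.944]
force: [0.0, -0.2, 0.5]
grip_width: 0.0591
finger_force: 0.0
clock: 22.3
position: [0.4166, -0.1409, 0.0051]
tool_rot: [-3.142, -0.0, 1.944]
force: [-0.4, 0.4, 0.1]
grip_width: 0.0002
finger_force: 0.0
```

```bash
python3 - <<'E'
from h import *
f=snap("wrist","w11");t=snap("top","t11");s=snap("scene","s11");o=bot.observe();print(o['position'],o['force'])
a=load('s7')['pixels'].astype(int)
def blobs(F,n,z,lo=150):
    im=F['pixels'].astype(int);m=(((im[:,:,0]-im[:,:,2])<12)&(im.max(2)<120)&(im.max(2)>45)).astype(np.uint8)
    nn,l,st,ce=cv2.connectedComponentsWithStats(m)
    for k in range(1,nn):
        if st[k,4]>lo:
            ys,xs=np.where(l==k);P=toworld(F,np.c_[xs,ys],z);c=P.mean(0)
            if .3<c[0]<.65 and -.35<c[1]<0.05: print(n,st[k].tolist(),c.round(4),cv2.minAreaRect((P[:,:2]*1000).astype(np.float32)))
blobs(t,'top',.0225);blobs(f,'wrist',.0225);blobs(s,'scene',.0225);blobs(load('t9'),'t9',.0225)
E
```

```text
[ 0.41657748 -0.14090521  0.00509237] [-0.03424936 -0.54295615  0.18104964]
top [167, 216, 237, 184, 14142] [ 0.31   -0.1561  0.0225] ((277.65435791015625, -73.7283935546875), (350.35845947265625, 493.7279357910156), 20.8126277923584)
wrist [222, 154, 93, 168, 8452] [ 0.4105 -0.1272  0.0225] ((413.31195068359375, -137.57798767089844), (41.54143524169922, 89.79096984863281), 12.928805351257324)
wrist [159, 314, 55, 50, 1241] [ 0.3921 -0.2018  0.0225] ((388.7872314453125, -200.62051391601562), (31.80369758605957, 24.00197982788086), 86.55522918701172)
wrist [359, 346, 20, 28, 164] [ 0.4852 -0.1813  0.0225] ((484.7333068847656, -179.7766876220703), (17.643054962158203, 7.028572082519531), 80.21158599853516)
wrist [58, 395, 47, 25, 627] [ 0.3451 -0.2714  0.0225] ((346.65936279296875, -268.64520263671875), (25.94447135925293, 17.010223388671875), 21.3323917388916)
wrist [478, 397, 23, 23, 354] [ 0.5637 -0.186   0.0225] ((563.0239868164062, -184.77435302734375), (11.765356063842773, 15.637646675109863), 21.383543014526367)
scene [315, 228, 32, 39, 639] [ 0.4097 -0.1341  0.0225] ((412.90850830078125, -141.18341064453125), (54.19035720825195, 129.17970275878906), 40.6751594543457)
t9 [281, 242, 39, 26, 590] [ 0.4172 -0.1407  0.0225] ((416.97552490234375, -139.93536376953125), (35.082054138183594, 89.84563446044922), 21.76082992553711)
t9 [339, 276, 21, 15, 169] [ 0.3564 -0.2491  0.0225] ((355.79815673828125, -249.25692749023438), (43.31589126586914, 30.88951873779297), 87.35303497314453)
```

```bash
python3 - <<'E'
from h import *
f=load('w11');g=cv2.cvtColor(f['pixels'],cv2.COLOR_RGB2GRAY);o=bot.observe();p=o['position'];yaw=o['tool_rot'][2]
ex=np.array([np.cos(yaw),np.sin(yaw)]);ey=np.array([-ex[1],ex[0]])
print(topix(f,[[*(p[:2]+a*ex+b*ey),.0225] for a,b in [(.04,.018),(.04,-.018),(0,.018),(0,-.018)]]).round(0).tolist())
ch=" .:-=+*#%@"
for v in range(120,330,5): print(v,''.join(ch[9-min(9,g[v,u]*10//256)] for u in range(190,370,2)))
s=load('s11')['pixels'].astype(int);s7=load('s6')['pixels'].astype(int)
def c(n):
    im=load(n)['pixels'].astype(int)[215:275,300:370];m=((im[:,:,0]-im[:,:,2])<12)&(im.max(2)<110)
    ys,xs=np.where(m);print(n,m.sum(),xs.mean(),ys.mean(),xs.min(),xs.max(),ys.min(),ys.max())
for n in('scene0','s6','s7','s11'):c(n)
E
```

```text
[[238.0, 175.0], [317.0, 175.0], [241.0, 255.0], [314.0, 255.0]]<stdin>:6: RuntimeWarning: overflow encountered in scalar multiply
Traceback (most recent call last):
OverflowError: Python integer 256 out of bounds for uint8
```

```bash
python3 - <<'E'
from h import *
f=load('w11');g=cv2.cvtColor(f['pixels'],cv2.COLOR_RGB2GRAY).astype(int)
ch=" .:-=+*#%@"
for v in range(130,330,5): print(v,''.join(ch[9-g[v,u]*10//256] for u in range(190,370,2)))
def c(n):
    im=load(n)['pixels'].astype(int)[215:275,300:370];m=((im[:,:,0]-im[:,:,2])<12)&(im.max(2)<110)
    ys,xs=np.where(m);print(n,m.sum(),xs.mean(),ys.mean(),xs.min(),xs.max(),ys.min(),ys.max())
for n in('scene0','s6','s7','s11'):c(n)
E
```

```text
130 -------------------------------------------=+++++++++*++++++++++++++++++++++++++++++++++++
135 -----------------------------------==++++===+++**+++**++++++++++++++++++++++++++++++++++++
140 ----------------------------------+*+++++++++++++++**+++++++++++++++++++++++++++++++++++++
145 ---------------------------------+*++++++++++***+***++++++++++++++++++++++++++++++++++++++
150 -------------------------------=+++++++++++*+**+***+++++*++++++++***++++++++++++++++++++++
155 -----------------------------+++*+++++*#########**++++++++++++++*+*++++++++++++++++++++==-
160 ---------------------------=++++++++*#####%%%%#####*++++++++++++++++++++++++++++++++------
165 ----------------------------=+++++*#######%%%#######**++++*+++++++++++++++++++++++=-------
170 -------------------------=############################%%%#%%##*+**+++++++++++++++=--------
175 ------------------------+###################%####%#%###########*++++++++++++++++==--------
180 ------------------------+***********###########################*+++++++++++++++=----------
185 ------------------------+***********###############
[... 2224 characters left out ...]

305 ######%#%#%+-----=+*#%%%%%%%%%%%%%%%%%%%%%%%%%%%%%%%%%%%%%%%%%%%%%%%%#*++=====#%%%%%%%%%%%
310 #####%%#%%%%%%%%%%%%%%%%%%%%%%%%%%%%%%%%%%%%%%%%%%%%%%%%%%%%%%%%%%%%%%%%%%%%%%%%%%%%%%%%%%
315 %%%%%%%%##%%%%%%%%%%%%%%%%%%%%%%%%%%%%%%%%%%%%%%%%%%%%%%%%%%%%%%%%%%%%%%%%%%%%%%%%%%%%%%%%
320 %%%#%##%#%%%%%%%%%%%%%%%%%%%%%%%%%%%%%%%%%%%%%%%%%%%%%%%%%%%%%%%%%%%%%%%%%%%%%%%%%%%%%%%%%
325 %###%%%%%%%%%%%%%%%%%%%%%%%%%%%%%%%%%%%%%%%%%%%%%%@%@@%@%%%%%%%%%%%%%%%%%%%%%%%%%%%%%%%%%%
scene0 569 30.11072056239016 36.4481546572935 15 46 21 51
s6 622 31.014469453376204 26.270096463022508 15 50 0 51
s7 636 31.27358490566038 25.592767295597483 15 51 0 51
s11 1124 33.37722419928826 22.53914590747331 15 63 0 51
```

```bash
python3 -m crank '{"travel":[[0,0,0],[0,0,0],[0,0,0],[0,0,0],[0,0,0]],"turn":[[0,0,0],[0,0,0],[0,0,0],[0,0,0],[0,0,0]],"gripper":[1,1,1,1,1]}' 60; python3 - <<'E'
from h import *
o=bot.observe();print(o['grip_width'],o['finger_force'],o['force'],o['position'])
f=snap('wrist','w12')
p=o['position'];yaw=o['tool_rot'][2]
ex=np.array([np.cos(yaw),np.sin(yaw)]);ey=np.array([-ex[1],ex[0]])
for z in (0,.0225,.05): print(z,topix(f,[[*(p[:2]+a*ex+b*ey),z] for a,b in [(0,.018),(0,0),(0,-.018),(.011,0),(-.011,0)]]).round(0).tolist())
g=cv2.cvtColor(f['pixels'],cv2.COLOR_RGB2GRAY).astype(int)
for v in (235,245,255,265,275,285,295): print(v,g[v,230:330:2].tolist())
E
```

```text
clock: 22.95
position: [0.4166, -0.1409, 0.0051]
tool_rot: [3.142, 0.0, 1.944]
force: [0.0, 0.7, -0.7]
grip_width: -0.0001
finger_force: 0.0
-8.681825643288146e-05 0.0 [ 0.03902084  0.65968756 -0.69106412] [ 0.41658933 -0.14092675  0.00510118]
0 [[245.0, 238.0], [278.0, 238.0], [310.0, 238.0], [278.0, 219.0], [278.0, 256.0]]
0.0225 [[241.0, 255.0], [277.0, 255.0], [314.0, 255.0], [277.0, 234.0], [278.0, 275.0]]
0.05 [[234.0, 283.0], [277.0, 283.0], [321.0, 283.0], [277.0, 258.0], [277.0, 306.0]]
235 [166, 165, 164, 163, 157, 116, 95, 92, 95, 95, 96, 95, 93, 92, 93, 90, 92, 86, 76, 60, 59, 62, 61, 70, 88, 87, 87, 86, 63, 53, 58, 59, 57, 58, 59, 60, 59, 63, 60, 60, 61, 61, 81, 104, 105, 103, 102, 106, 142, 157]
245 [163, 164, 164, 162, 162, 128, 95, 93, 95, 96, 97, 94, 93, 93, 91, 89, 90, 90, 77, 63, 57, 59, 60, 76, 89, 88, 86, 88, 63, 51, 57, 59, 56, 56, 58, 59, 60, 59, 57, 63, 79, 89, 96, 105, 102, 102, 103, 104, 106, 133]
255 [166, 166, 165, 164, 164, 137, 97, 96, 95, 94, 96, 97, 93, 93, 92, 93, 90, 87, 90, 86, 88, 87, 77, 44, 40, 37, 58, 86, 82, 86, 85, 85, 82, 83, 76, 74, 86, 86, 
[... 222 characters left out ...]
 40, 49, 81, 98, 104, 102, 106, 104, 104, 132, 143]
275 [172, 173, 174, 172, 172, 164, 111, 72, 52, 54, 53, 51, 48, 48, 49, 62, 87, 86, 86, 85, 85, 84, 67, 42, 40, 36, 43, 78, 83, 84, 84, 83, 85, 76, 45, 41, 42, 44, 40, 42, 42, 49, 91, 101, 100, 102, 102, 100, 119, 145]
285 [175, 173, 173, 173, 172, 166, 106, 48, 45, 50, 48, 48, 47, 44, 47, 77, 86, 87, 84, 86, 86, 87, 60, 39, 33, 35, 41, 77, 82, 83, 85, 83, 84, 84, 58, 38, 39, 39, 42, 37, 38, 40, 47, 87, 99, 104, 138, 150, 150, 148]
295 [173, 174, 169, 111, 49, 48, 46, 48, 48, 46, 46, 45, 44, 43, 45, 42, 39, 39, 40, 39, 41, 75, 70, 40, 38, 40, 47, 90, 57, 34, 35, 37, 33, 32, 37, 37, 36, 35, 37, 39, 37, 36, 38, 41, 38, 51, 121, 145, 145, 145]
```

```bash
python3 - <<'E'
from h import *
for n,p,yaw in (('w3',[.5102,-.3218,.0489],.1237),('w12',[.4166,-.1409,.0051],1.944)):
  f=load(n);p=np.array(p);ex=np.array([np.cos(yaw),np.sin(yaw),0]);ey=np.array([-ex[1],ex[0],0])
  E=f['extrinsics'];c=-E[:3,:3].T@E[:3,3]-p;print(n,'cam in tool',c@ex,c@ey,c[2])
  y=.0425 if n=='w3' else .004
  for h in (0,.013,.025,.035,.045,.06): print(h,topix(f,[p+a*ex+b*ey+[0,0,h] for a,b in [(.011,y),(-.011,y),(.011,-y),(-.011,-y)]]).round(0).tolist())
E
```

```text
w3 cam in tool 0.07128990625651181 0.00017510926913524044 0.17337280423614335
0 [[199.0, 223.0], [201.0, 261.0], [359.0, 223.0], [356.0, 261.0]]
0.013 [[193.0, 232.0], [196.0, 272.0], [365.0, 232.0], [362.0, 272.0]]
0.025 [[187.0, 241.0], [190.0, 284.0], [371.0, 241.0], [368.0, 284.0]]
0.035 [[181.0, 250.0], [184.0, 295.0], [377.0, 250.0], [373.0, 295.0]]
0.045 [[174.0, 260.0], [178.0, 308.0], [384.0, 260.0], [379.0, 308.0]]
0.06 [[162.0, 278.0], [167.0, 330.0], [396.0, 278.0], [391.0, 330.0]]
w12 cam in tool 0.07085150182898607 -0.0003858655447052969 0.173453303436056
0 [[270.0, 222.0], [270.0, 260.0], [285.0, 222.0], [285.0, 260.0]]
0.013 [[269.0, 231.0], [270.0, 271.0], [286.0, 231.0], [285.0, 271.0]]
0.025 [[269.0, 240.0], [269.0, 283.0], [286.0, 240.0], [286.0, 283.0]]
0.035 [[268.0, 249.0], [269.0, 294.0], [287.0, 249.0], [286.0, 294.0]]
0.045 [[267.0, 259.0], [268.0, 306.0], [287.0, 259.0], [287.0, 306.0]]
0.06 [[266.0, 276.0], [267.0, 328.0], [288.0, 276.0], [288.0, 328.0]]
```

The wrist calibration shows that the fingertips really end about 34 mm short of the reported TCP (45 mm when open). The fingers therefore closed above the mould without touching it. I'll reopen, go 34 mm lower while watching the force, and grip again.

```bash
python3 -m crank '{"travel":[[0,0,0],[0,0,0],[0,0,0],[0,0,0],[0,0,0]],"turn":[[0,0,0],[0,0,0],[0,0,0],[0,0,0],[0,0,0]],"gripper":[0,0,0,0,0]}' 60; python3 -m crank '{"travel":[[0,0,-0.6],[0,0,-1.2],[0,0,-1.8],[0,0,-2.2],[0,0,-2.4]],"turn":[[0,0,0],[0,0,0],[0,0,0],[0,0,0],[0,0,0]],"gripper":[0,0,0,0,0]}'; python3 -m crank '{"travel":[[0,0,-0.2],[0,0,-0.4],[0,0,-0.6],[0,0,-0.8],[0,0,-1]],"turn":[[0,0,0],[0,0,0],[0,0,0],[0,0,0],[0,0,0]],"gripper":[0,0,0,0,0]}'
```

```text
clock: 23.5
position: [0.4166, -0.1409, 0.0051]
tool_rot: [-3.142, 0.0, 1.944]
force: [0.7, 0.4, 0.0]
grip_width: 0.0723
finger_force: 0.0
clock: 24.0
position: [0.4163, -0.1408, -0.0195]
tool_rot: [-3.141, -0.0, 1.944]
force: [0.8, -0.2, 0.1]
grip_width: 0.0857
finger_force: 0.0
clock: 24.5
position: [0.4166, -0.141, -0.029]
tool_rot: [3.142, 0.0, 1.944]
force: [0.3, 0.0, -0.1]
grip_width: 0.0858
finger_force: 0.0
```

```bash
python3 -m crank '{"travel":[[0,0,0],[0,0,0],[0,0,0],[0,0,0],[0,0,0]],"turn":[[0,0,0],[0,0,0],[0,0,0],[0,0,0],[0,0,0]],"gripper":[0.3,0.4,0.5,0.5,0.5]}' 30; python3 -m crank '{"travel":[[0,0,0],[0,0,0],[0,0,0],[0,0,0],[0,0,0]],"turn":[[0,0,0],[0,0,0],[0,0,0],[0,0,0],[0,0,0]],"gripper":[0.55,0.65,0.8,1,1]}' 60
```

```text
clock: 25.0
position: [0.4166, -0.1409, -0.0288]
tool_rot: [3.141, 0.0, 1.944]
force: [-0.2, 0.1, 0.5]
grip_width: 0.0424
finger_force: 0.0
clock: 25.5
position: [0.4165, -0.141, -0.0286]
tool_rot: [-3.141, 0.0, 1.944]
force: [-2.7, 0.2, 10.7]
grip_width: 0.0348
finger_force: 59.3
```

```bash
python3 -m crank '{"travel":[[0,0,0.3],[0,0,1],[0,0,2.5],[0,0,4.5],[0,0,6.5]],"turn":[[0,0,0],[0,0,0],[0,0,0],[0,0,0],[0,0,0]],"gripper":[1,1,1,1,1]}' 60; python3 - <<'E'
from h import *
g=load('scene0');print('col foot scene',toworld(g,[(250,180),(288,184)],0).round(3).tolist())
t=load('top0');im=t['pixels'].astype(int)
m=((im.min(2)>165)).astype(np.uint8);m[:128]=0;m[175:]=0;m[:,:272]=0;m[:,345:]=0
n,l,st,ce=cv2.connectedComponentsWithStats(m);k=1+np.argmax(st[1:,4]);ys,xs=np.where(l==k)
P=toworld(t,np.c_[xs,ys],.014);print(st[k],cv2.minAreaRect((P[:,:2]*1000).astype(np.float32)),P.mean(0))
s=g;print('scene board',toworld(s,[(250,198),(281,186),(312,207),(278,216)],.014).round(3).tolist())
o=bot.observe();print(o['position'],o['force'],o['grip_width'])
f=snap('wrist','w13')
E
```

```text
clock: 26.0
position: [0.4162, -0.1408, 0.037]
tool_rot: [-3.141, -0.0, 1.944]
force: [-0.0, -0.5, -4.5]
grip_width: 0.0347
finger_force: 60.6
col foot scene [[0.797, -0.141, 0.0], [0.721, -0.221, 0.0]]
[ 280  133   56   36 1944] ((652.6474609375, -153.473388671875), (81.19737243652344, 125.27669525146484), 0.6767794489860535) [ 0.65170635 -0.15408713  0.014     ]
scene board [[0.689, -0.088, 0.014], [0.701, -0.187, 0.014], [0.572, -0.2, 0.014], [0.581, -0.108, 0.014]]
[ 0.41620398 -0.14079674  0.03703385] [-3.49558233e-03 -5.48610602e-01 -4.47864182e+00] 0.03471744295889967
```

```bash
python3 -m crank '{"travel":[[2,0,0],[5,0,0],[8.5,-0.3,0],[12,-0.6,0],[15,-0.8,0]],"turn":[[0,0,-3],[0,0,-7],[0,0,-11],[0,0,-15],[0,0,-18]],"gripper":[1,1,1,1,1]}'; python3 -m crank '{"travel":[[3,-0.2,0],[5.5,-0.4,0],[7.5,-0.55,0],[8.4,-0.55,0],[8.45,-0.55,0]],"turn":[[0,0,-2],[0,0,-3],[0,0,-3],[0,0,-3],[0,0,-3]],"gripper":[1,1,1,1,1]}'; python3 - <<'E'
from h import *
t=snap('top','t14');f=snap('wrist','w14');o=bot.observe();p=o['position'];yaw=o['tool_rot'][2];print(p,o['tool_rot'],o['force'],o['qpos'])
# board corners in wrist image (bright pixels)
im=f['pixels'].astype(int);m=(im.min(2)>165).astype(np.uint8)
n,l,st,ce=cv2.connectedComponentsWithStats(m)
for k in range(1,n):
    if st[k,4]>800:
        ys,xs=np.where(l==k);P=toworld(f,np.c_[xs,ys],.014);print(st[k].tolist(),P[:,:2].min(0),P[:,:2].max(0))
E
```

```text
clock: 26.55
position: [0.568, -0.149, 0.0361]
tool_rot: [3.141, -0.0, 1.627]
force: [-0.5, -0.4, -4.8]
grip_width: 0.0349
finger_force: 61.0
clock: 27.05
position: [0.6512, -0.154, 0.0356]
tool_rot: [-3.141, -0.0, 1.578]
force: [-1.3, -0.2, -4.6]
grip_width: 0.0345
finger_force: 61.0
[ 0.64998839 -0.15439621  0.03575114] [-3.14033191e+00 -1.03688350e-04  1.57755224e+00] [-0.54208681 -0.73258268 -5.09670573] [ 0.34205808  0.79704957 -0.31408974  1.57817623  0.30807526  0.81683188
 -0.0891691 ]
[207, 119, 50, 141, 3415] [ 0.61077301 -0.17463056] [ 0.63781847 -0.09094973]
[325, 120, 31, 140, 2434] [ 0.67750164 -0.17408267] [ 0.69315535 -0.09101898]
[377, 174, 183, 134, 9097] [ 0.71312288 -0.20742609] [ 0.81793493 -0.12049451]
```

```bash
python3 -m crank '{"travel":[[0,-0.1,-1],[0,-0.1,-2.2],[0,-0.1,-3.4],[0,-0.1,-4.2],[0,-0.1,-4.6]],"turn":[[0,0,0],[0,0,0],[0,0,0],[0,0,0],[0,0,0]],"gripper":[1,1,1,1,1]}'; python3 -m crank '{"travel":[[0,0,-0.15],[0,0,-0.25],[0,0,-0.35],[0,0,-0.42],[0,0,-0.45]],"turn":[[0,0,0],[0,0,0],[0,0,0],[0,0,0],[0,0,0]],"gripper":[1,1,1,1,1]}'
```

```text
clock: 27.65
position: [0.6504, -0.1552, -0.0114]
tool_rot: [-3.14, -0.0, 1.578]
force: [-0.2, -0.6, -5.4]
grip_width: 0.0346
finger_force: 61.1
clock: 28.15
position: [0.6512, -0.1555, -0.0142]
tool_rot: [3.141, 0.0, 1.578]
force: [-0.7, 0.3, -5.2]
grip_width: 0.0349
finger_force: 61.1
```

```bash
python3 -m crank '{"travel":[[0,0,-0.03],[0,0,-0.06],[0,0,-0.08],[0,0,-0.08],[0,0,-0.08]],"turn":[[0,0,0],[0,0,0],[0,0,0],[0,0,0],[0,0,0]],"gripper":[1,1,1,1,1]}'
```

```text
clock: 28.65
position: [0.6512, -0.1555, -0.0145]
tool_rot: [3.141, 0.0, 1.577]
force: [-4.0, 0.4, 7.0]
grip_width: 0.0345
finger_force: 62.5
```

```bash
python3 -m crank '{"travel":[[0,0,0],[0,0,0],[0,0,0],[0,0,0],[0,0,0]],"turn":[[0,0,0],[0,0,0],[0,0,0],[0,0,0],[0,0,0]],"gripper":[0.5,0.45,0.4,0.3,0.3]}'; python3 -m crank '{"travel":[[0,0,0.5],[0,0,2],[0,0,4.5],[0,0,7],[0,0,9]],"turn":[[0,0,0],[0,0,0],[0,0,0],[0,0,0],[0,0,0]],"gripper":[0.3,0.3,0.3,0.3,0.3]}';  python3 -m crank '{"travel":[[-4,0,1],[-8,0,2],[-12,0,3],[-16,0,4],[-20,0,4]],"turn":[[0,0,0],[0,0,0],[0,0,0],[0,0,0],[0,0,0]],"gripper":[0.3,0.3,0.3,0.3,0.3]}'; python3 -m crank '{"travel":[[-3,0,1],[-6,0,2],[-8,0,3],[-9,0,3],[-9,0,3]],"turn":[[0,0,0],[0,0,0],[0,0,0],[0,0,0],[0,0,0]],"gripper":[0.3,0.3,0.3,0.3,0.3]}';python3 - <<'E'
from h import *
t=snap('top','t15');s=snap('scene','s15');w=snap('wrist','w15')
for n,F in(('top',t),('wrist',w)):
    im=F['pixels'].astype(int);m=(((im[:,:,0]-im[:,:,2])<12)&(im.max(2)<120)).astype(np.uint8)
    k,l,st,ce=cv2.connectedComponentsWithStats(m)
    for i in range(1,k):
        if st[i,4]>150:
            ys,xs=np.where(l==i);P=toworld(F,np.c_[xs,ys],.0365);c=P.mean(0)
            if .58<c[0]<.72 and -.25<c[1]<-.05: print(n,st[i].tolist(),c.round(4),cv2.minAreaRect((P[:,:2]*1000).astype(np.float32)))
    b=(im.min(2)>165).astype(np.uint8);k,l,st,ce=cv2.connectedComponentsWithStats(b)
    for i in range(1,k):
        if st[i,4]>300:
            ys,xs=np.where(l==i);P=toworld(F,np.c_[xs,ys],.014);c=P.mean(0)
            if .58<c[0]<.72 and -.25<c[1]<-.05: print(n,'board',P[:,:2].min(0),P[:,:2].max(0),(P[:,:2].min(0)+P[:,:2].max(0))/2)
# did the bystanders/gauge move between t9 (or top0) and now?
a=load('top0')['pixels'].astype(int);d=np.abs(a-t['pixels'].astype(int)).max(2)
for nm,q in(('pot',(.461,-.25,.02)),('gauge',(.514,-.317,.06)),('loose region tray',(.545,-.155,.01))):
    u,v=topix(t,[q])[0].astype(int);print(nm,d[v-12:v+13,u-12:u+13].mean().round(1))
print(bot.observe()['position'])
E
```

```text
clock: 29.15
position: [0.6511, -0.1554, -0.0152]
tool_rot: [-3.142, -0.0, 1.578]
force: [-0.1, 0.2, -0.4]
grip_width: 0.06
finger_force: 0.0
clock: 29.65
position: [0.6517, -0.1555, 0.0777]
tool_rot: [3.14, 0.0, 1.577]
force: [-0.8, -0.5, -0.4]
grip_width: 0.0595
finger_force: 0.0
clock: 30.15
position: [0.4503, -0.1556, 0.1169]
tool_rot: [3.139, 0.001, 1.578]
force: [1.0, 0.2, -0.5]
grip_width: 0.0596
finger_force: 0.0
clock: 30.65
position: [0.3608, -0.1558, 0.1454]
tool_rot: [3.141, 0.001, 1.577]
force: [0.9, -0.5, 0.4]
grip_width: 0.0596
finger_force: 0.0
top [288, 142, 42, 17, 636] [ 0.6487 -0.1549  0.0365] ((648.803466796875, -154.74530029296875), (36.13756561279297, 91.07845306396484), 0.8815140724182129)
top board [ 0.61134246 -0.21657694] [ 0.6927144  -0.09053179] [ 0.65202843 -0.15355437]
wrist board [ 0.61131349 -0.21886531] [ 0.63115367 -0.13509427] [ 0.62123358 -0.17697979]
pot 10.8
gauge 12.6
loose region tray 11.8
[ 0.36206749 -0.15530196  0.14466228]
```

```bash
python3 -c "
from h import *
print(bot.job_done())"
```

```text
the job is handed in; nothing more can be done
None
```

I gauged the trough at about 12 mm deep (10 mm or more), stood the gauge back on its rest with the reading kept, laid the mould flat within about 3 mm of the middle of the soldering board, and handed the job in at about 31 s; one first grasp closed above the mould without touching it.

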